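Close the tall twist cover around the nested canister

TASK

Take the tall cover from its sloping stand, bring it down over the small metal canister that stands in the lower shell, and twist it clockwise (seen from above) as far as it goes, so that it is locked flat on the foot with its grip bar in line with the foot's two ears; then let go. Keep the small canister standing in the lower shell, and leave the short cover and everything else on the desk where it is.

Things in the scene. Friction and masses are not known exactly. Their poses are not given: they have to be found in the camera images.
- cover_mid (a point): Tall cover: white plastic round shell, loose, 0.1 to 0.17 kg, 92 mm across, wall 3 mm, 76 mm high, open at the mouth (underside, cavity 72 mm deep), a grip bar on its closed top. The point is on its axis half-way up the whole 112 mm: 56 mm above the mouth, 20 mm below the closed top. z runs from mouth to bar, x along the bar. It starts mouth down on the stand's slope, leaning 30 degrees.
- cover_grip (a point): A good place to grip: on the tall cover's axis in its grip bar, 44 mm above cover_mid, 24 mm above the closed top. The bar is 56 mm long (cover's x), 14 mm thick (y), 36 mm high, flat-sided. At the start the bar points up the slope. Axes as cover_mid.
- cover_mouth (a point): Centre of the tall cover's mouth, at its rim. Inside, two inward lugs at the cover's +x and -x (under the bar's ends), each spanning 40 degrees, reach in to radius 36 mm, 3 to 8 mm above the rim. A half turn about z makes no difference. Axes as cover_mid.
- base: Lower shell, white plastic, fixed to the desk. Origin on its axis at desk level, z up, x through its two ears. Round foot 100 mm across, 8 mm thick; two flat ears 36 mm wide reach 66 mm from the axis along +x and -x. A round collar of outer radius 33 mm rises to 26 mm height, then narrows to 29 mm at its mouth, 38 mm high. Inner floor 10 mm high.
- base_lugs (a point): On the base's axis 24 mm above the desk, the upper side of its two outward lugs (at +x and -x, 40 degrees wide each, out to radius 40 mm, 5 mm thick). The cover's lugs pass down between them, then turn under them. The cover goes down freely when its bar stands 40 to 125 degrees anticlockwise (from above) of the ears' line, about 65 being good; radial play 3 mm.
- base_seat (a point): On the base's axis at the foot's top, 8 mm above the desk, where the cover's rim rests when fully down (cover_mid then 56 mm above this point). Once down, the cover turns clockwise until it meets a stop about 2 degrees past the bar being in line with the ears. Only light friction resists, and it stays where it is left.
- inner_mid (a point): Small closed aluminium canister, loose, 44 mm in diameter and 60 mm high, 0.06 to 0.13 kg; the point is its centre, 30 mm above its underside. It stands upright in the lower shell (8 mm play all round at the bottom), its top 70 mm above the desk.
- stand: Plywood stand of the tall cover, fixed, 110 by 104 mm, up to about 75 mm high. Origin under the centre of its sloping face at desk level, z up. The face rises 30 degrees towards the stand's +x, its centre 45 mm above the origin; the tall cover's mouth centre stands there, held by a 12 mm high lip along the face's low (-x) edge.
- stand2: The like stand of the short cover, fixed, same shape and axes.
- short_cover_mid (a point): Short cover, not to be used: same diameter and grip bar as the tall one but its shell is only 36 mm high, too low for the canister. The point is on its axis half-way up the whole (72 mm).
- pencil_cup: Turquoise ceramic pencil cup with pencils, 76 mm across, cup 98 mm high, pencils to 165 mm; loose bystander at the back; origin under its centre.
- container: Round plastic container with a twist cap, 68 mm across, 70 mm high; loose bystander at the back; origin under its centre.
- hole_punch: Aluminium hole punch, 120 by 46 by 65 mm, long side along its x; loose bystander at one side; origin under its centre.
- stapler: White stapler, 132 by 34 by 60 mm, long side along its x; loose bystander at one side; origin under its centre.
- spool_a: Thread spool, 28 mm across, 32 mm high; loose bystander; origin under its centre.
- spool_b: Thread spool, 28 mm across, 32 mm high; loose bystander; origin under its centre.

How it is judged:
By the outcome, as a careful person would: the job done as asked, in the order asked, and still so for the second after the job is handed in, with the robot touching nothing.
It also fails if it takes over 51 s, if anything falls off the work surface, if the arm or the gripper's body presses on something with over 40 N, if the wrist force passes 120 N, or if a joint passes its speed limit or range.

ROBOT

A 6-joint arm with a two-finger parallel gripper is mounted at the origin on the work surface. World frame = base frame: x ahead of the robot, y to its left, z up, the work surface at z = 0. Lengths are in m, angles in degrees, forces in N, time in s.
With the tool pointing down it reaches from about 0.35 to 0.8 m from the base axis. Payload 7.3 kg.
Tool frame: the origin (TCP) lies on the centre line of the jaws, within the pads' length; the fingertips stand 14 mm ahead of it and the grasp point (between the pads) lies 5 mm behind it; x points along the fingers, y is the direction in which the jaws open and shut, and the axes are right-handed (so a half turn about x gives the same grasp; the last joint's range is limited). The gripper opens to 85 mm and grips with 20 to 120 N. Pads are 22 mm wide; open, the fingers measure 114 mm over their backs; the gripper's body (76 mm by 85 mm) begins 54 mm behind the grasp point. The pads swing forward as they close: fully open they stand 13 mm farther back than shut.
Start: joints at [65.145, 19.595, 87.324, -0, 73.075, -8.365], TCP at [0.149, 0.503, 0.245] pointing down, gripper open.
Joint ranges: [-145.02, 145.02], [-44.19, 115.74], [2.07, 154.8], [-57.11, 237.11], [16.16, 152.29], [-177.93, 177.93]. Speed limits (degrees/s): [147.25, 147.25, 180, 180, 180, 180].

INTERFACE

Orientations are given as [roll, pitch, yaw] about the fixed x, y, z axes, in that order (R = Rz(yaw) Ry(pitch) Rx(roll)).
In Python, from bench import arm, imaging gives the robot as it stands.
- The arm moves only by the tool carry_out, never from a script. Its argument "increments" is a list of rows, each an object with "delta_pos": the shift along the tool's x, y, z in cm, a list of three; "roll": the turn about the tool's x in rad. In form: [{"delta_pos": [x, y, z], "roll": roll}, ...]. A call has exactly 10 rows; each row is the pose to reach, as a shift and turn from the pose measured when the call began, along the tool's axes at that moment; what a row does not reach only later rows make up. A row lasts 1/8 s, in which the tool goes at most 62.5 mm and 10.7 degrees, less where a joint would pass 70% of its speed; a pose out of reach is approached as far as the arm can. A call with a gripper value outside its range is refused whole. "jaw" is the opening, from 0 (shut) to 1 (fully open), set as the call begins (left out, the last holds). The fingers move at their own pace and stop on an object; the grip force is fixed at half the most. Time passes only in rows, so rows that repeat a pose let the fingers close, or fill a call up. It gives the time, the measured TCP pose, the force and the opening at its end, in the units of the state.
- arm.get_state(): the state, without advancing time (a new reading comes with each control period).
- imaging.camera(name): name is "scene" or "top"; returns a dict with "frame" (420x560x3 uint8, blue, green, red), "depth" (420x560 float32, m along the optical axis (not along the pixel's ray), 0 where there is no reading), "fx", "fy", "cx", "cy" (pixels), "k1" (the pictures are not rectified: a ray, as slopes to the right and down, at radius r is drawn at 1 + k1 r^2 times it, then the intrinsics apply), "camera_from_world" (4x4, takes a point from world to camera coordinates). Camera axes: x right, y down, z forward; pixel columns grow to the right and rows downward; lengths in m; the calibration is good to about 2 mm. A picture is of the moment at which its call begins.
- arm.hand_in(): hands the job in, once; it reports no verdict.
The state is a dict: "t": time; "qpos": joint angles; "qvel": joint speeds; "effort": joint torques, N m; "ee_pos": TCP position; "ee_rot": TCP orientation; "force": force on the tool from outside, world axes, zero at the start; "wrist_torque": the same for the moment, N m; "grip_width": opening from 0.0 (shut) to 1.0 (fully open).
Only numpy, scipy, OpenCV 4.12 (cv2) and the standard library are available. Lean on these libraries where they do the work, as an engineer would, in place of code of your own. Each camera call takes 0.05 s, during which the arm holds its last target.

## Working session

There is one attempt and no reset: what is moved stays moved. The work goes in short steps, Python scripts to look and compute and a tool call to move; the robot and the scene stay as the last step left them, time stands still between calls to the robot, and variables do not carry over. Pictures are saved under pics/ and viewed, and the job is handed in when it is done.

Besides the shell and the picture viewer there is one more tool, called after "Call:" as name(argument=value, ...) on one line, values as JSON. carry_out: Moves the arm, as the interface text tells. Its arguments: {"type":"object","properties":{"increments":{"type":"array"},"jaw":{"type":"number"}},"required":["increments"]}

```bash
ls; mkdir -p pics
python3 - <<'E'
from bench import arm, imaging
import cv2,numpy as np
print(arm.get_state())
for n in("scene","top"):
    c=imaging.camera(n); cv2.imwrite(f"pics/{n}0.png",c["frame"]); np.savez(f"{n}0.npz",**c)
    print(n,c["fx"],c["fy"],c["cx"],c["cy"],c["k1"],c["camera_from_world"])
E
```

```text
pics
{'t': 0.0, 'qpos': array([ 6.51443279e+01,  1.96352818e+01,  8.73785946e+01, -4.55707544e-04,
        7.30739085e+01, -8.36464600e+00]), 'qvel': array([ 0.06308098,  0.00810154, -0.08314762,  0.02666259,  0.08191259,
        0.00910477]), 'effort': array([-1.49552590e-03, -4.33693528e+01, -2.46004128e+01, -2.57548327e-04,
        8.37134983e-03, -7.59033156e-06]), 'ee_pos': array([0.14884104, 0.50305607, 0.24462809]), 'ee_rot': array([ -98.08023259,   89.91221408, -114.57112568]), 'force': array([-0.17856303, -0.11481516, -0.06208357]), 'wrist_torque': array([ 0.04244271, -0.05756516, -0.03513352]), 'grip_width': 0.9966943680076221}
scene 494.7582077016354 494.7582077016354 280.5422517107641 210.00770135255758 -0.012894144131497105 [[ 0.5750969   0.8178581  -0.01927891 -0.36192749]
 [ 0.50320316 -0.37222362 -0.77989496 -0.25236883]
 [-0.64501948  0.43881397 -0.62561343  1.794996  ]
 [ 0.          0.          0.          1.        ]]
top 522.4514646847006 522.4514646847006 272.56947750699084 201.44297981737128 0.060430592376376976 [[-0.01499224 -0.99977106 -0.01526643  0.02350523]
 [-0.99856755  0.01575499 -0.05113343  0.66251018]
 [ 0.05136224  0.01447796 -0.99857514  1.3155606 ]
 [ 0.          0.          0.          1.        ]]
```

View pics/scene0.png

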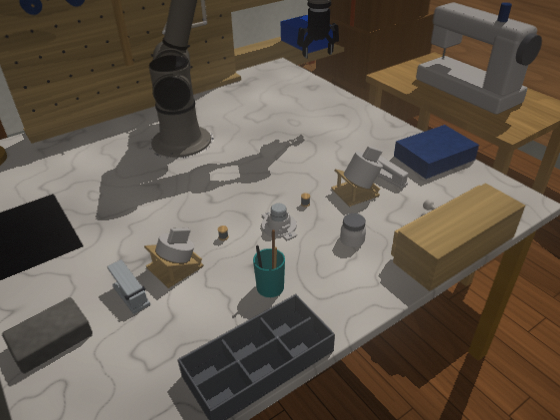

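View pics/top0.png

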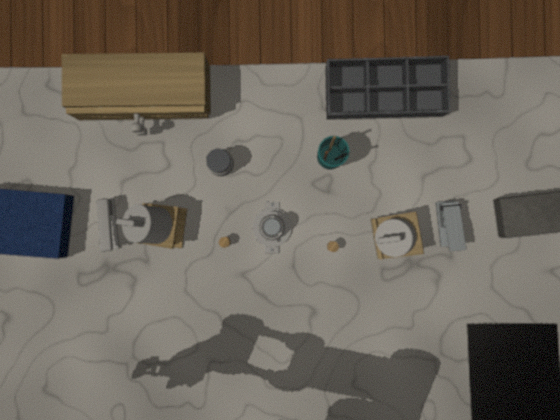

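```bash
cat > h.py <<'E'
import numpy as np,cv2
def cloud(c):
    H,W=c["depth"].shape; u,v=np.meshgrid(np.arange(W),np.arange(H))
    xd=(u-c["cx"])/c["fx"]; yd=(v-c["cy"])/c["fy"]; x,y=xd.copy(),yd.copy()
    for _ in range(8):
        f=1+c["k1"]*(x*x+y*y); x,y=xd/f,yd/f
    d=c["depth"]; P=np.stack([x*d,y*d,d,np.ones_like(d)],-1)
    Q=P@np.linalg.inv(c["camera_from_world"]).T
    Q=Q[...,:3]; Q[d<=0]=np.nan; return Q
def crop(c,u0,u1,v0,v1,s,fn):
    im=c["frame"][v0:v1,u0:u1]; im=cv2.resize(im,None,fx=s,fy=s,interpolation=cv2.INTER_CUBIC)
    im=cv2.convertScaleAbs(im,alpha=1.4); cv2.imwrite(fn,im)
E
python3 - <<'E'
import numpy as np,cv2
from h import *
t=dict(np.load("top0.npz"));s=dict(np.load("scene0.npz"))
a=cv2
crop(t,90,200,180,265,7,"pics/c1.png")
crop(t,235,310,190,265,7,"pics/c2.png")
crop(s,255,415,140,245,5,"pics/c3.png")
for c,n in((t,'t'),(s,'s')):
    Q=cloud(c); 
    print(n,np.nanmedian(Q[300:330,20:60] if n=='t' else Q[200:230,60:120],axis=(0,1)))
Q=cloud(t)
for v in range(190,262,4): print(v,' '.join('%4.0f'%(1000*z) for z in Q[v,96:196:4,2]))
print()
for v in range(196,258,2): print(v,' '.join('%3.0f'%(1000*z) for z in Q[v,244:300:2,2]))
print(Q[225,272],Q[222,140])
E
```

```text
t [ 0.3860799   0.60938004 -0.00072089]
s [ 2.24640235e-01 -4.10608529e-01 -2.64761242e-04]
190   -3   -0   -5   -7    0   -2   -1   -5   -0   -4   -2    1   -1   -5   -5   -7   -4   -7    0   -3   -3   -5    2    1    6
194    1   -4   -5   -5    4    3   -5   -4   -3    8   -0   -2   -2   -4    2   -0   -8    1   -3   -5   -1   -3   -2   -1   -2
198   -1   -2    0   -3   11   -2   -5    1   -0    1    2   -1    2    0    0   -3    6   -6   -2   -1    3   -4    3   -1   -1
202    5   47   46   38   10   -3    0   -1   -6   -2   -1   -6   -6    0   -5   -0   -2   -3    1    1   -3   -1    1   -4   -8
206   -1   52   49   42    7   -4   -5   -1    1  104  105  114  115  101   84   33   45   49   55   62   -3   -7   -1   -1   -4
210   -0   49   53   48   17   -0   -0   -3   96  105  110  112  116  119  113   96   80  nan   50   63   71    5    5   -5    1
214    0   51   49   47   11    2   -3   88   98  108  108  107  123  122  123  106   89   82   62   60   69    4    9   -2    1
218    4   50   47   49    6   -2   -2   88   97  102  105  113  119  124  128  108   99   86   75   60  
[... 4280 characters left out ...]
 7   3   5  -8   4  -2  -2   0  -2  -0  -5  -1  -0
248  -4   1  -0  -0   1   1   0   2  -5  -3  -1   6   4   9   0   9   7   5  -6  -2  -2  -2   1  -4  -3   3  -1   2
250  -7   1  -7  -2  -3  -3   0   0   1  -5  -4   6   3   8   5   8   7   6   2  -1  -5  -4   1   1  -3  -1  -4   1
252  -1   3  -4   5   2  -4  -0  -1  -2  -2  -4   5   3   9   7   3   4  -1  -2   2  -2  -3  -7   1  -0  -1  -4   2
254  -2  -3  -4  -7  -2  -3   0  -3  -3  -8  -3   2   0   0  -3   2  -1  -0  -0  -8   2   3  -5  -5  -3 nan  -2  -2
256   1  -4  -7   6  -1  -2  -1  -1  -2  -6  -5   2   1  -1  -1  -7  -0  -5   3  -1   1  -3   0   0  -2  -2   3  -4
[0.60247843 0.01483851 0.06758758] [0.61383008 0.31984154 0.13515924]
```

```bash
sleep 1
```

```text
(no output)
```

View pics/c1.png

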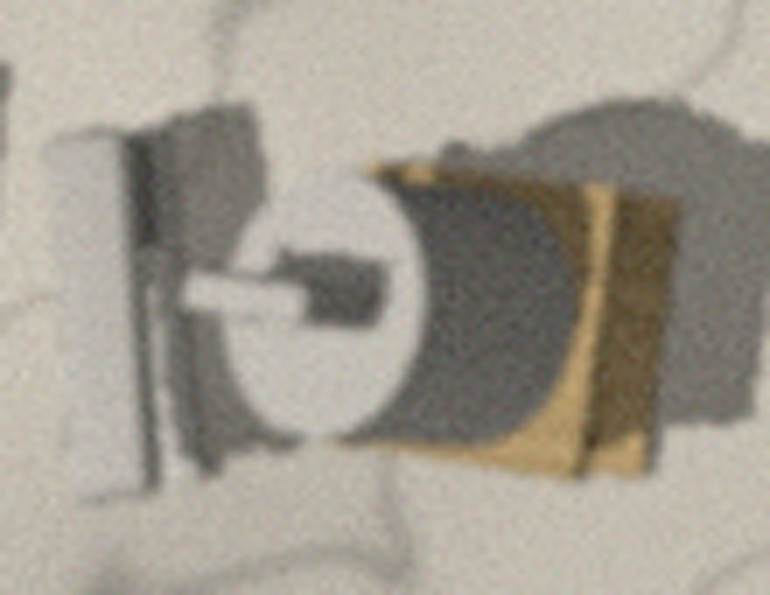

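View pics/c2.png

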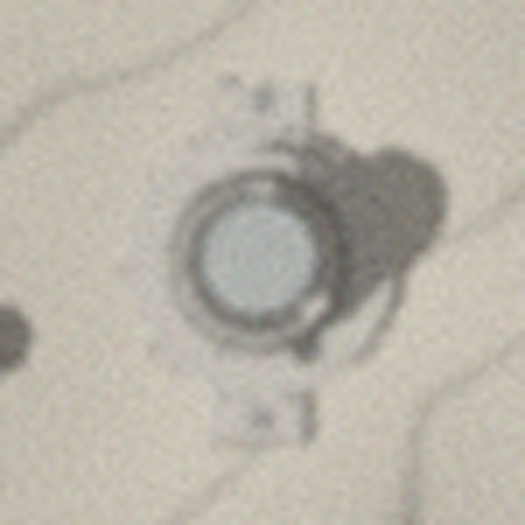

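View pics/c3.png

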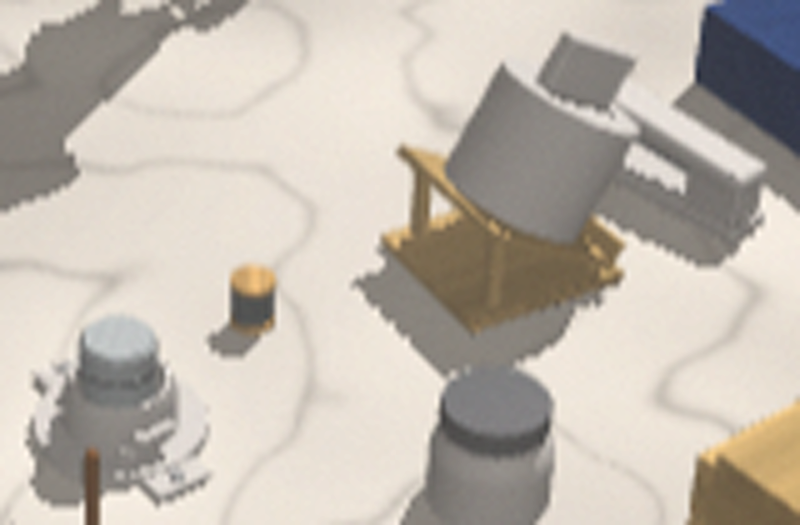

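```bash
cat > fit.py <<'E'
import numpy as np
from h import *
from scipy.optimize import least_squares
from scipy.spatial.transform import Rotation as R
def cyl(p,r,z0,z1):
    d=np.stack([np.hypot(p[:,0],p[:,1])-r,np.abs(p[:,2]-(z0+z1)/2)-(z1-z0)/2],1)
    return np.minimum(d.max(1),0)+np.linalg.norm(np.maximum(d,0),axis=1)
def box(p,c,h):
    d=np.abs(p-np.array(c))-np.array(h)
    return np.minimum(d.max(1),0)+np.linalg.norm(np.maximum(d,0),axis=1)
def cover_sdf(p): # frame: cover_mid
    return np.minimum(cyl(p,.046,-.056,.020),box(p,(0,0,.038),(.028,.007,.018)))
def base_sdf(p,can=None):
    d=np.minimum(cyl(p,.05,-.02,.008),box(p,(0,0,-.006),(.066,.018,.014)))
    d=np.minimum(d,p[:,2])
    r=np.hypot(p[:,0],p[:,1]); 
    d=np.minimum(d,cyl(p,.033,0,.026)); 
    # annular upper collar approx
    rm=np.interp(p[:,2],[.026,.038],[.033,.029])
    d=np.minimum(d,cyl(p*np.array([1,1,1]),.031,.0,.036))
    return d
def near(clouds,c,rad,zlo,zhi=.3):
    o=[]
    for Q in clouds:
        q=Q.reshape(-1,3); q=q[np.isfinite(q).all(1)]
        o.append(q[(np.hypot(q[:,0]-c[0],q[:,1]-c[1])<rad)&(q[:,2]>zlo)&(q[:,2]<zhi)])
    return o
E
python3 - <<'E'
from fit import *
t=dict(np.load("top0.npz"));s=dict(np.load("scene0.npz"))
C=[cloud(t),cloud(s)]
def rep(n,r): 
    J=r.jac; print(n,np.round(r.x,4),'cost',r.cost,'med',np.median(np.abs(r.fun)))
for name,cl in(("both",C),("top",C[:1]),("scene",C[1:])):
    # canister: points z>.045
    P=np.concatenate(near(cl,(.602,.015),.03,.047,.1))
    r=least_squares(lambda x:cyl(P-np.array([x[0],x[1],0]),.022,0,.070+x[2]),[.602,.015,0],loss='soft_l1',f_scale=.003); rep(name+' can',r)
    P=np.concatenate(near(cl,(.602,.015),.075,-.01,.045)); P=P[np.hypot(P[:,0]-r.x[0],P[:,1]-r.x[1])>.028]
    def f(x):
        q=P-np.array([x[0],x[1],0]); c_,s_=np.cos(x[2]),np.sin(x[2])
        q=np.stack([c_*q[:,0]+s_*q[:,1],-s_*q[:,0]+c_*q[:,1],q[:,2]],1); return base_sdf(q)
    best=min((least_squares(f,[.602,.015,y],loss='soft_l1',f_scale=.003) for y in(-.3,0,.3)),key=lambda r:r.cost); rep(name+' base',best)
    P=np.concatenate(near(cl,(.61,.31),.085,.083,.2)); P=P[P[:,1]<.355] if 0 else P
    def g(x):
        # rot: yaw, then lean about y, roll small
        Rm=R.from_euler('ZYX',[x[3],x[4],x[5]]).as_matrix(); return cover_sdf((P-x[:3])@Rm)
    r=min((least_squares(g,[.61,.32,.093,y,-.5236,0],loss='soft_l1',f_scale=.003) for y in(-1.4,-1.57,-1.8)),key=lambda r:r.cost); rep(name+' cover',r)
    Rm=R.from_euler('ZYX',r.x[3:]).as_matrix(); print(' grip',r.x[:3]+.044*Rm[:,2],'xaxis',Rm[:,0],'z',Rm[:,2], 'yaw',np.degrees(np.arctan2(Rm[1,0],Rm[0,0])),'mouth',r.x[:3]-.056*Rm[:,2],len(P))
E
```

```text
both can [ 0.6009  0.0134 -0.0015] cost 0.0007072635693694324 med 0.0012421317841318285
both base [ 0.5999  0.0145 -0.0256] cost 0.010580835074720808 med 0.0018941069792066667
both cover [ 0.6125  0.3268  0.0917 -1.6975 -0.514  -0.0219] cost 0.003676920996845217 med 0.0013031544980617264
 grip [0.61615484 0.34813039 0.1299722 ] xaxis [-0.11005166 -0.86378594  0.49169348] z [0.08381302 0.48487133 0.87056026] yaw -97.26071810605208 mouth [0.60777353 0.29964325 0.04291617] 2226
top can [ 0.6002  0.0151 -0.0016] cost 0.0004671818339369403 med 0.0014694339252878386
top base [ 0.5985  0.0166 -0.0438] cost 0.007606999670398138 med 0.001976052266775101
top cover [ 0.6109  0.3276  0.0915 -1.7662 -0.5131  0.017 ] cost 0.0016667638512429135 med 0.0010330113014872383
 grip [0.6143849  0.34894439 0.12983315] xaxis [-0.16917923 -0.85462389  0.49091384] z [0.07862131 0.48480401 0.87108195] yaw -101.19736424150983 mouth [0.60652277 0.30046399 0.04272496] 1464
scene can [ 0.6011  0.0132 -0.0013] cost 0.00022799116006379255 med 0.0009639833533728152
scene base [ 0.6008  0.0138 -0.0486] cost 0.0026243866384873375 med 0.0016015325409830528
scene cover [ 0.6135  0.3254  0.0911 -1.6899 -0.515  -0.0133] cost 0.0014947919315169925 med 0.0011597285565720875
 grip [0.61666642 0.34689231 0.12943408] xaxis [-0.10339314 -0.86412945  0.49253442] z [0.07173461 0.48742043 0.87021576] yaw -96.8230069785567 mouth [0.60949296 0.29815026 0.0424125 ] 762
```

```bash
cat > plan.py <<'E'
import numpy as np
from bench import arm
from scipy.spatial.transform import Rotation as R
def st():
    s=arm.get_state(); M=R.from_euler('xyz',s['ee_rot'],degrees=True).as_matrix(); return s,M
def plan(p,jaw_deg=None):
    s,M=st(); d=M.T@(np.array(p)-s['ee_pos'])*100
    y=np.degrees(np.arctan2(M[1,1],M[0,1])); 
    print('t',s['t'],'pos',s['ee_pos'].round(4),'jaw dir',y.round(2),'q',s['qpos'].round(1),'F',s['force'].round(1),'T',s['wrist_torque'].round(2),'grip',round(s['grip_width'],3),'toolx',M[:,0].round(4))
    print('delta cm',d.round(2))
    if jaw_deg is not None:
        for a in(jaw_deg,jaw_deg+180):
            r=-((a-y+180)%360-180); print(' jaw',a,'roll rad',round(np.radians(r),4),'deg',round(r,1))
E
python3 -c "
from plan import *
plan([.616,.348,.245],-8)
plan([.616,.348,.130],-8)"
```

```text
t 0.1 pos [0.1489 0.5031 0.2447] jaw dir 73.51 q [65.1 19.6 87.4 -0.  73.1 -8.4] F [ 0.8  0.5 -0.1] T [-0.07 -0.03  0.01] grip 1.0 toolx [-6.0e-04 -1.3e-03 -1.0e+00]
delta cm [-4.00e-02 -1.62e+00  4.92e+01]
 jaw -8 roll rad 1.4227 deg 81.5
 jaw 172 roll rad -1.7189 deg -98.5
t 0.1 pos [0.1489 0.5031 0.2447] jaw dir 73.51 q [65.1 19.6 87.4 -0.  73.1 -8.4] F [ 0.8  0.5 -0.1] T [-0.07 -0.03  0.01] grip 1.0 toolx [-6.0e-04 -1.3e-03 -1.0e+00]
delta cm [11.46 -1.6  49.2 ]
 jaw -8 roll rad 1.4227 deg 81.5
 jaw 172 roll rad -1.7189 deg -98.5
```

Call:
carry_out(increments=[{"delta_pos": [0,-0.2,5.5],"roll": 0.16},{"delta_pos": [0,-0.4,11],"roll": 0.32},{"delta_pos": [0,-0.5,16.5],"roll": 0.48},{"delta_pos": [0,-0.7,22],"roll": 0.64},{"delta_pos": [0,-0.9,27.5],"roll": 0.8},{"delta_pos": [0,-1.1,33],"roll": 0.96},{"delta_pos": [0,-1.3,38.5],"roll": 1.12},{"delta_pos": [0,-1.5,44],"roll": 1.28},{"delta_pos": [0,-1.6,49.2],"roll": 1.42},{"delta_pos": [0,-1.6,49.2],"roll": 1.42}], jaw=1)

```text
t: 1.35
ee_pos: [0.6189, 0.3454, 0.242]
ee_rot: [-32.6, 89.8, -130.8]
force: [-0.7, -0.1, -0.7]
grip_width: 1.003
```

```bash
python3 -c "
from plan import *
plan([.616,.348,.130],-8)"
```

```text
t 1.35 pos [0.6189 0.3454 0.242 ] jaw dir -8.16 q [23.  40.5 52.4 -0.1 87.2 31.2] F [-0.7 -0.1 -0.7] T [0.03 0.03 0.01] grip 1.003 toolx [-0.0024 -0.0028 -1.    ]
delta cm [11.2  -0.3  -0.25]
 jaw -8 roll rad -0.0028 deg -0.2
 jaw 172 roll rad 3.1388 deg 179.8
```

Call:
carry_out(increments=[{"delta_pos": [1.5,-0.1,0],"roll": 0},{"delta_pos": [3.5,-0.2,-0.1],"roll": 0},{"delta_pos": [5.5,-0.3,-0.2],"roll": 0},{"delta_pos": [7.5,-0.3,-0.25],"roll": 0},{"delta_pos": [9,-0.3,-0.25],"roll": 0},{"delta_pos": [10,-0.3,-0.25],"roll": 0},{"delta_pos": [10.7,-0.3,-0.25],"roll": 0},{"delta_pos": [11.2,-0.3,-0.25],"roll": 0},{"delta_pos": [11.2,-0.3,-0.25],"roll": 0},{"delta_pos": [11.2,-0.3,-0.25],"roll": 0}])

```text
t: 2.6
ee_pos: [0.6163, 0.3481, 0.1306]
ee_rot: [-25.3, 89.8, -123.5]
force: [0.6, -0.0, -0.4]
grip_width: 1.001
```

Run:
```python
from plan import *
from h import *
from bench import imaging
for n in("scene","top"):
    c=imaging.camera(n); crop(c,*( (300,460,80,245) if n=="scene" else (60,220,160,290)),4,f"pics/g_{n}.png")
plan([.616,.348,.130],-8)
```

```text
t 2.7 pos [0.6163 0.3481 0.1305] jaw dir -8.17 q [23.3 44.5 62.3 -0.1 73.3 31.5] F [ 1.1  0.3 -0.6] T [ 0.03  0.02 -0.06] grip 1.001 toolx [-0.0016 -0.0025 -1.    ]
delta cm [ 0.06 -0.03  0.01]
 jaw -8 roll rad -0.0029 deg -0.2
 jaw 172 roll rad 3.1387 deg 179.8
```

View pics/g_scene.png

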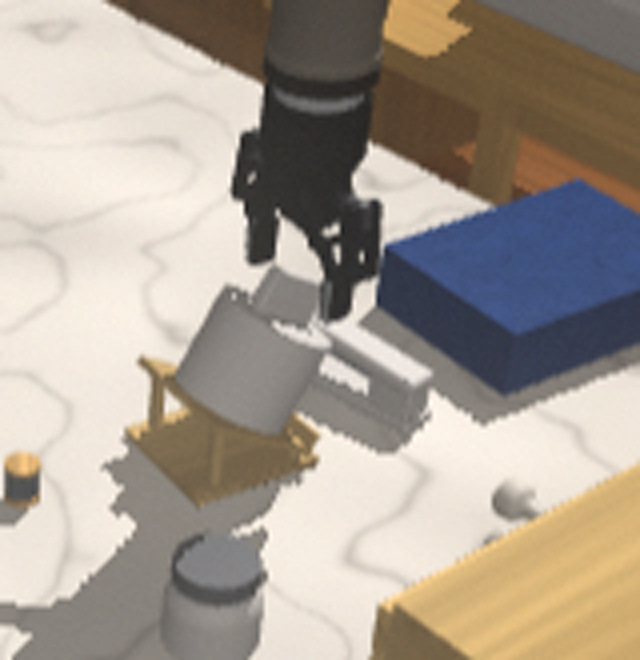

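View pics/g_top.png

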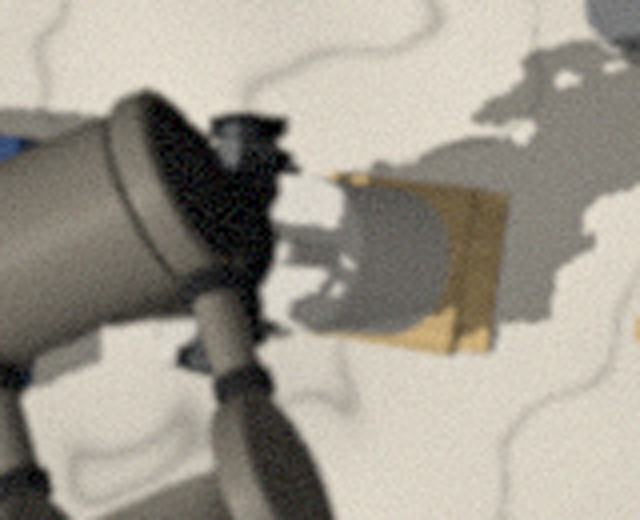

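The picture shows the fingers straddling the bar (scene crop about (295,290)). Closing.

Call:
carry_out(increments=[{"delta_pos": [0,0,0],"roll": 0},{"delta_pos": [0,0,0],"roll": 0},{"delta_pos": [0,0,0],"roll": 0},{"delta_pos": [0,0,0],"roll": 0},{"delta_pos": [0,0,0],"roll": 0},{"delta_pos": [0,0,0],"roll": 0},{"delta_pos": [0,0,0],"roll": 0},{"delta_pos": [0,0,0],"roll": 0},{"delta_pos": [-0.3,0,0],"roll": 0},{"delta_pos": [-0.6,0,0],"roll": 0}], jaw=0)

```text
t: 3.95
ee_pos: [0.6164, 0.3482, 0.1368]
ee_rot: [-24.1, 89.8, -122.2]
force: [0.2, 0.3, -0.2]
grip_width: 0.153
```

Run:
```python
from plan import *
plan([.616,.348,.25],-8)
plan([.45,.22,.25],-8)
```

```text
t 3.95 pos [0.6164 0.3482 0.1368] jaw dir -8.16 q [23.3 44.2 61.9 -0.1 74.1 31.5] F [ 0.2  0.3 -0.2] T [0.02 0.03 0.03] grip 0.153 toolx [-0.0014 -0.0023 -1.    ]
delta cm [-11.32  -0.04   0.05]
 jaw -8 roll rad -0.0029 deg -0.2
 jaw 172 roll rad 3.1387 deg 179.8
t 3.95 pos [0.6164 0.3482 0.1368] jaw dir -8.16 q [23.3 44.2 61.9 -0.1 74.1 31.5] F [ 0.2  0.3 -0.2] T [0.02 0.03 0.03] grip 0.153 toolx [-0.0014 -0.0023 -1.    ]
delta cm [-11.26 -14.66  15.08]
 jaw -8 roll rad -0.0029 deg -0.2
 jaw 172 roll rad 3.1387 deg 179.8
```

Call:
carry_out(increments=[{"delta_pos": [-1,0,0],"roll": 0},{"delta_pos": [-2.5,0,0],"roll": 0},{"delta_pos": [-4,0,0],"roll": 0},{"delta_pos": [-5.5,0,0],"roll": 0},{"delta_pos": [-7,0,0],"roll": 0},{"delta_pos": [-8.5,0,0],"roll": 0},{"delta_pos": [-10,0,0],"roll": 0},{"delta_pos": [-11,0,0],"roll": 0},{"delta_pos": [-11.3,0,0],"roll": 0},{"delta_pos": [-11.3,0,0],"roll": 0}])

```text
t: 5.2
ee_pos: [0.6164, 0.3484, 0.2496]
ee_rot: [-29.6, 89.8, -127.8]
force: [0.4, 0.1, -1.8]
grip_width: 0.152
```

Run:
```python
from plan import *
from h import *
from bench import imaging
for n in("scene",):
    c=imaging.camera(n); np.savez("scene1.npz",**c); crop(c,*( (300,460,50,235) if n=="scene" else (60,220,160,290)),3,f"pics/l_{n}.png")
plan([.45,.22,.25],-8)
```

```text
t 5.25 pos [0.6163 0.3484 0.2492] jaw dir -8.17 q [23.3 40.3 51.8 -0.1 88.1 31.5] F [-0.9 -0.9  0.3] T [ 0.03 -0.    0.02] grip 0.155 toolx [-0.0025 -0.0027 -1.    ]
delta cm [ -0.   -14.64  15.07]
 jaw -8 roll rad -0.0029 deg -0.2
 jaw 172 roll rad 3.1387 deg 179.8
```

View pics/l_scene.png

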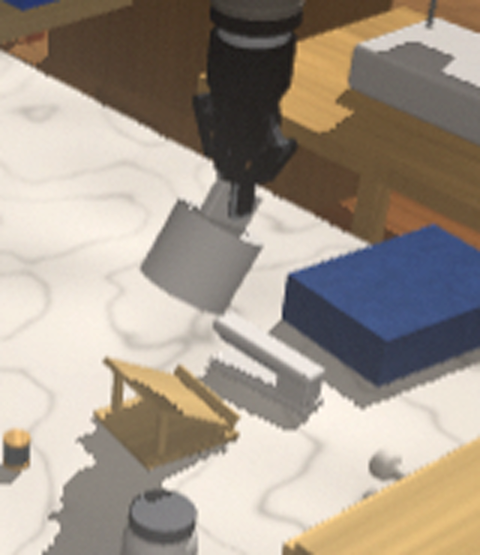

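Call:
carry_out(increments=[{"delta_pos": [0,-2.5,2.6],"roll": 0},{"delta_pos": [0,-5,5.2],"roll": 0},{"delta_pos": [0,-7.5,7.7],"roll": 0},{"delta_pos": [1,-10,10.3],"roll": 0},{"delta_pos": [3,-12.5,12.9],"roll": 0},{"delta_pos": [5.5,-14.6,15.1],"roll": 0},{"delta_pos": [8,-14.6,15.1],"roll": 0},{"delta_pos": [10.5,-14.6,15.1],"roll": 0},{"delta_pos": [12,-14.6,15.1],"roll": 0},{"delta_pos": [12,-14.6,15.1],"roll": 0}])

```text
t: 6.5
ee_pos: [0.4495, 0.2192, 0.129]
ee_rot: [-46.4, 89.7, -144.6]
force: [0.1, 1.0, -0.9]
grip_width: 0.154
```

Run:
```python
from plan import *
from fit import *
from bench import imaging
c=imaging.camera("scene"); np.savez("scene2.npz",**c); crop(c,180,340,60,220,4,"pics/m.png")
plan([.45,.22,.11],-8)
s,M=st(); P=near([cloud(c)],(.46,.19),.1,.01,.106)[0]
def g(x):
    Rm=R.from_euler('ZYX',[x[3],x[4],x[5]]).as_matrix(); return cover_sdf((P-x[:3])@Rm)
r=least_squares(g,[.45,.198,.09,-1.71,-.52,0],loss='soft_l1',f_scale=.003)
Rm=R.from_euler('ZYX',r.x[3:]).as_matrix(); print(r.x,r.cost,len(P),'grip',r.x[:3]+.044*Rm[:,2],'lean',np.degrees(np.arccos(Rm[2,2])),'low z',r.x[2]-.056*Rm[2,2]-.046*np.hypot(Rm[2,0],Rm[2,1]))
```

```text
t 6.55 pos [0.4502 0.2194 0.1299] jaw dir -8.16 q [ 1.730e+01  2.450e+01  1.001e+02 -1.000e-01  5.560e+01  2.550e+01] F [-0.   0.4 -0.4] T [ 0.04 -0.   -0.05] grip 0.15 toolx [-0.0029 -0.0029 -1.    ]
delta cm [ 1.99 -0.02 -0.07]
 jaw -8 roll rad -0.0028 deg -0.2
 jaw 172 roll rad 3.1388 deg 179.8
[ 0.44787694  0.19738775  0.09010994 -1.73168086 -0.548686    0.00562687] 0.001345315814471996 598 grip [0.45130872 0.22007962 0.12765061] lean 31.438875763589706 low z 0.018337824963447817
```

View pics/m.png

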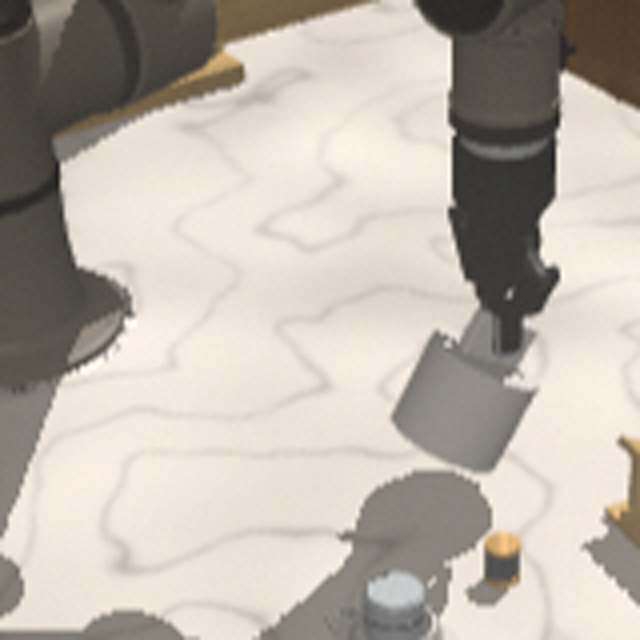

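Call:
carry_out(increments=[{"delta_pos": [1.0,0,0],"roll": 0},{"delta_pos": [1.7,0,0],"roll": 0},{"delta_pos": [2.0,0,0],"roll": 0},{"delta_pos": [2.2,0,0],"roll": 0},{"delta_pos": [2.2,0,0.5],"roll": 0},{"delta_pos": [2.2,0,1.0],"roll": 0},{"delta_pos": [2.2,0,1.6],"roll": 0},{"delta_pos": [2.2,0,2.3],"roll": 0},{"delta_pos": [2.2,0,3.0],"roll": 0},{"delta_pos": [2.2,0,3.0],"roll": 0}])

```text
t: 7.8
ee_pos: [0.4458, 0.1882, 0.1082]
ee_rot: [-24.4, 89.7, -122.6]
force: [0.3, -3.7, 5.9]
grip_width: 0.153
```

```bash
cat > chk.py <<'E'
from plan import *
from fit import *
from bench import imaging
import sys
def chk(fn,cr=(180,340,60,220)):
    c=imaging.camera("scene"); crop(c,*cr,4,fn)
    s,M=st(); tp=s['ee_pos']
    P=near([cloud(c)],tp[:2]+np.array([0,-.01]),.085,.012,tp[2]-.02)[0]
    def g(x):
        Rm=R.from_euler('ZYX',[x[3],x[4],x[5]]).as_matrix(); return cover_sdf((P-x[:3])@Rm)
    y=np.arctan2(M[1,1],M[0,1])-np.pi/2
    r=min((least_squares(g,[tp[0],tp[1],tp[2]-.045,y,l,0],loss='soft_l1',f_scale=.003) for l in(-.5,-.2,0)),key=lambda r:r.cost)
    Rm=R.from_euler('ZYX',r.x[3:]).as_matrix(); print(r.x.round(4),r.cost,len(P),'grip',r.x[:3]+.044*Rm[:,2],'lean',np.degrees(np.arccos(Rm[2,2])),'low z',r.x[2]-.056*Rm[2,2]-.046*np.hypot(Rm[2,0],Rm[2,1]))
E
python3 -c "
from chk import *
plan([.45,.16,.11],-8)
chk('pics/n.png')"
```

```text
t 7.8 pos [0.4458 0.1882 0.1082] jaw dir -8.16 q [ 13.9  24.9 104.   -0.3  51.4  22.3] F [ 0.3 -3.7  5.9] T [-0.83 -0.09 -0.01] grip 0.153 toolx [-0.0029 -0.0046 -1.    ]
delta cm [-0.17  0.81  2.73]
 jaw -8 roll rad -0.0028 deg -0.2
 jaw 172 roll rad 3.1388 deg 179.8
[ 0.4444  0.1656  0.0695 -1.7558 -0.5296  0.0132] 0.0014286141363166346 635 grip [0.44796025 0.18758892 0.10747781] lean 30.352301106130565 low z -0.0020601718294804075
```

View pics/n.png

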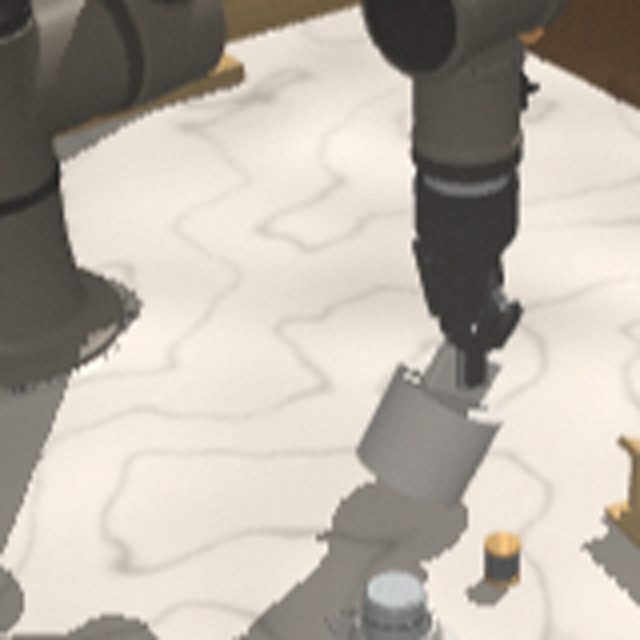

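Call:
carry_out(increments=[{"delta_pos": [-0.1,0,0],"roll": 0},{"delta_pos": [-0.1,0,0],"roll": 0},{"delta_pos": [-0.1,0,0],"roll": 0},{"delta_pos": [-0.1,0,0],"roll": 0},{"delta_pos": [-0.1,0,0],"roll": 0},{"delta_pos": [-0.1,0,0],"roll": 0},{"delta_pos": [-0.1,0,0],"roll": 0},{"delta_pos": [-0.1,0,0],"roll": 0},{"delta_pos": [-0.1,0,0],"roll": 0},{"delta_pos": [-0.1,0,0],"roll": 0}], jaw=0.27)

```text
t: 9.1
ee_pos: [0.4458, 0.1882, 0.1092]
ee_rot: [-23.9, 89.7, -122.1]
force: [0.3, -0.1, -0.4]
grip_width: 0.271
```

```bash
python3 -c "
from chk import *
plan([.45,.16,.11],-8)
chk('pics/o.png')"
```

```text
t 9.1 pos [0.4458 0.1882 0.1092] jaw dir -8.15 q [ 13.9  24.8 103.9  -0.3  51.5  22.3] F [ 0.3 -0.1 -0.4] T [-0.01 -0.02 -0.  ] grip 0.271 toolx [-0.003  -0.0048 -1.    ]
delta cm [-0.07  0.81  2.73]
 jaw -8 roll rad -0.0027 deg -0.2
 jaw 172 roll rad 3.1389 deg 179.8
[ 0.4336  0.12    0.0547 -1.6127 -0.012  -0.0032] 0.0006747017897062192 431 grip [0.43376774 0.12047436 0.0987063 ] lean 0.7092319303038481 low z -0.001855437028662952
```

View pics/o.png

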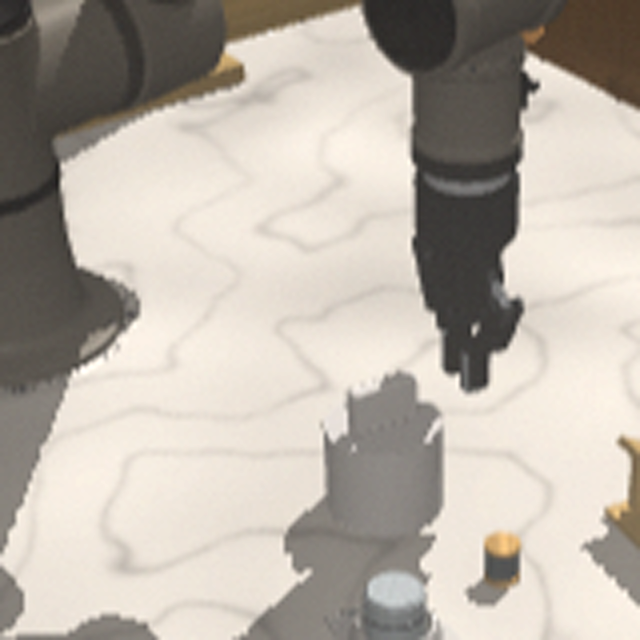

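```bash
cat > fit2.py <<'E'
from chk import *
def fit2(c0,y0,rad=.06,zhi=.118,cams=("scene","top"),box_y=9):
    for n in cams:
        c=imaging.camera(n); Q=cloud(c); P=near([Q],c0,rad,.012,zhi)[0]; P=P[P[:,1]<box_y]
        def g(x):
            q=P-np.array([x[0],x[1],.056+x[3]]); a,b=np.cos(x[2]),np.sin(x[2])
            return cover_sdf(np.stack([a*q[:,0]+b*q[:,1],-b*q[:,0]+a*q[:,1],q[:,2]],1))
        r=min((least_squares(g,[c0[0],c0[1],y,0],loss='soft_l1',f_scale=.002) for y in(y0-.2,y0,y0+.2)),key=lambda r:r.cost)
        b=P[P[:,2]>.085]; 
        print(n,r.x.round(4),'yaw deg',np.degrees(r.x[2]).round(2),len(P),r.cost,'bar pts',len(b))
        if len(b)>10:
            e=np.linalg.svd(b[:,:2]-b[:,:2].mean(0))[2][0]; print('  bar PCA yaw',np.degrees(np.arctan2(e[1],e[0]))%180, b[:,:2].mean(0))
E
python3 -c "
from fit2 import *
fit2((.434,.12),-1.65,box_y=.166)
plan([.434,.12,.16],-8)
c=imaging.camera('top'); crop(c,150,330,200,340,4,'pics/p.png')
"
```

```text
scene [ 4.3360e-01  1.1950e-01 -1.6389e+00 -1.4000e-03] yaw deg -93.9 936 0.001361869077535925 bar pts 161
  bar PCA yaw 85.79965258281892 [0.4384598  0.11600442]
top [ 4.3140e-01  1.2200e-01 -1.6385e+00 -1.2000e-03] yaw deg -93.88 1219 0.0020851310381687365 bar pts 170
  bar PCA yaw 86.21985112815432 [0.43316962 0.12065707]
t 9.25 pos [0.4458 0.1882 0.1092] jaw dir -8.15 q [ 13.9  24.8 103.9  -0.3  51.5  22.3] F [-0.3 -0.3 -0.3] T [ 0.04  0.05 -0.02] grip 0.272 toolx [-0.003  -0.0048 -1.    ]
delta cm [-5.04 -0.22  6.94]
 jaw -8 roll rad -0.0026 deg -0.2
 jaw 172 roll rad 3.139 deg 179.8
```

View pics/p.png

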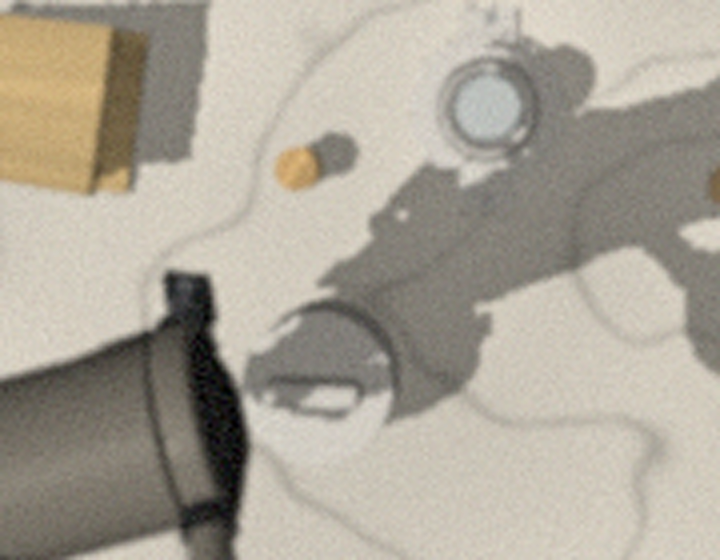

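Call:
carry_out(increments=[{"delta_pos": [-1.5,0,0],"roll": 0},{"delta_pos": [-3.5,0,0],"roll": 0},{"delta_pos": [-5,0,1],"roll": -0.02},{"delta_pos": [-5,-0.1,3],"roll": -0.05},{"delta_pos": [-5,-0.2,5],"roll": -0.07},{"delta_pos": [-5,-0.3,6.5],"roll": -0.07},{"delta_pos": [-5,-0.35,6.9],"roll": -0.07},{"delta_pos": [-5,-0.35,6.9],"roll": -0.07},{"delta_pos": [-4,-0.35,6.9],"roll": -0.07},{"delta_pos": [-4,-0.35,6.9],"roll": -0.07}], jaw=0.7)

```text
t: 10.55
ee_pos: [0.4321, 0.1209, 0.1485]
ee_rot: [-42.2, 89.6, -136.4]
force: [0.6, -0.2, 0.1]
grip_width: 0.7
```

```bash
python3 -c "
from fit2 import *
plan([.4325,.1207,.096],-4)
"
```

```text
t 10.55 pos [0.4321 0.1209 0.1485] jaw dir -4.11 q [  6.   18.3 106.6  -0.3  55.4  10.3] F [ 0.6 -0.2  0.1] T [-0.    0.   -0.01] grip 0.7 toolx [-0.0051 -0.0049 -1.    ]
delta cm [ 5.25  0.07 -0.01]
 jaw -4 roll rad -0.002 deg -0.1
 jaw 176 roll rad 3.1396 deg 179.9
```

Call:
carry_out(increments=[{"delta_pos": [1,0,0],"roll": 0},{"delta_pos": [2.2,0,0],"roll": 0},{"delta_pos": [3.4,0.05,0],"roll": 0},{"delta_pos": [4.4,0.05,0],"roll": 0},{"delta_pos": [5,0.05,0],"roll": 0},{"delta_pos": [5.2,0.05,0],"roll": 0},{"delta_pos": [5.25,0.05,0],"roll": 0},{"delta_pos": [5.25,0.05,0],"roll": 0},{"delta_pos": [5.25,0.05,0],"roll": 0},{"delta_pos": [5.25,0.05,0],"roll": 0}])

```text
t: 11.8
ee_pos: [0.4324, 0.1206, 0.0962]
ee_rot: [-39.4, 89.6, -133.6]
force: [-0.3, -0.4, -0.9]
grip_width: 0.702
```

Call:
carry_out(increments=[{"delta_pos": [0,0,0],"roll": 0},{"delta_pos": [0,0,0],"roll": 0},{"delta_pos": [0,0,0],"roll": 0},{"delta_pos": [0,0,0],"roll": 0},{"delta_pos": [0,0,0],"roll": 0},{"delta_pos": [0,0,0],"roll": 0},{"delta_pos": [0,0,0],"roll": 0},{"delta_pos": [0,0,0],"roll": 0},{"delta_pos": [0,0,0],"roll": 0},{"delta_pos": [0,0,0],"roll": 0}], jaw=0)

```text
t: 13.05
ee_pos: [0.4324, 0.1206, 0.0962]
ee_rot: [-40.0, 89.6, -134.1]
force: [-0.4, 0.0, 1.5]
grip_width: 0.15
```

```bash
python3 -c "
from fit2 import *
plan([.60,.0145,.25],-28)
fit2((.434,.12),-1.64,zhi=.074)
chk('pics/q.png')
"
```

```text
t 13.05 pos [0.4324 0.1206 0.0962] jaw dir -4.11 q [  6.   23.1 110.   -0.3  47.3  10.3] F [-0.4  0.   1.5] T [-0.01  0.06 -0.01] grip 0.15 toolx [-0.0047 -0.0049 -1.    ]
delta cm [-15.41  17.41   9.46]
 jaw -28 roll rad 0.4169 deg 23.9
 jaw 152 roll rad -2.7247 deg -156.1
scene [ 0.4343  0.1195 -1.4398 -0.0032] yaw deg -82.49 583 0.0008508857306829182 bar pts 0
top [ 0.432   0.1221 -1.4798 -0.0034] yaw deg -84.78 159 5.966326744008424e-05 bar pts 0
[ 4.3410e-01  1.1940e-01  5.3900e-02 -1.7266e+00 -1.6000e-03  8.0000e-04] 0.0010834977663568138 675 grip [0.43404278 0.1194845  0.09790484] lean 0.10162110242953624 low z -0.0021765909470982735
```

View pics/q.png

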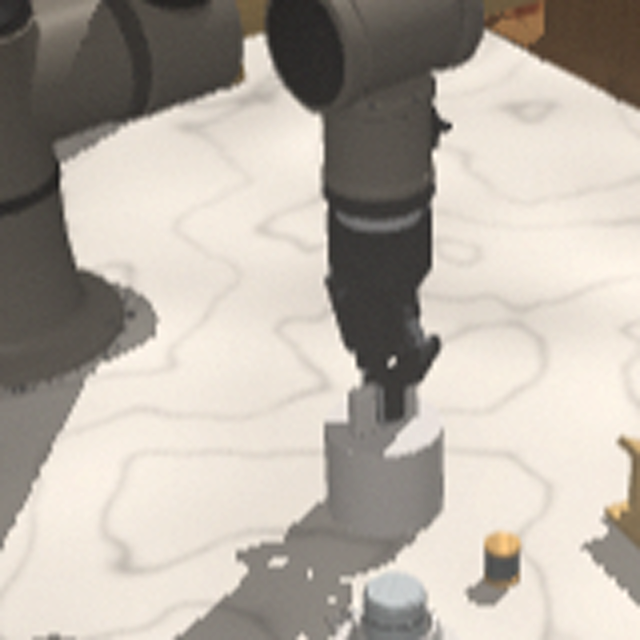

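Call:
carry_out(increments=[{"delta_pos": [-2,0,0],"roll": 0},{"delta_pos": [-5,0,0],"roll": 0},{"delta_pos": [-8,0,0],"roll": 0.05},{"delta_pos": [-9.6,3,1.6],"roll": 0.12},{"delta_pos": [-9.6,6.5,3.5],"roll": 0.2},{"delta_pos": [-9.6,10,5.4],"roll": 0.28},{"delta_pos": [-9.6,13.5,7.3],"roll": 0.36},{"delta_pos": [-9.6,16.2,8.8],"roll": 0.41},{"delta_pos": [-9.6,17.3,9.4],"roll": 0.41},{"delta_pos": [-9.6,17.3,9.4],"roll": 0.41}])

```text
t: 14.45
ee_pos: [0.5984, 0.0148, 0.1914]
ee_rot: [-24.6, 89.6, -142.2]
force: [-0.6, 0.7, -1.0]
grip_width: 0.158
```

```bash
cat > hov.py <<'E'
from fit2 import *
def hov(fn,b0=(.6,.0145)):
    s,M=st(); tp=s['ee_pos']
    for n in("scene","top"):
        c=imaging.camera(n); 
        if n=="scene": crop(c,180,380,60,260,3,fn)
        Q=cloud(c); dz=tp[2]-.0962
        P=near([Q],tp[:2],.065,dz+.012,dz+.074)[0]
        y=np.arctan2(M[1,1],M[0,1])-np.pi/2
        def g(x): return cover_sdf(P-np.array([x[0],x[1],.056+dz+x[2]]))
        def gg(x):
            q=P-np.array([x[0],x[1],.056+dz+x[2]]); return cyl(q,.046,-.056,.02)
        if len(P)>20:
            r=least_squares(gg,[tp[0],tp[1],0],loss='soft_l1',f_scale=.002); print(n,'cover',r.x.round(4),len(P),'bias',(r.x[:2]-tp[:2]).round(4))
        P2=near([Q],b0,.08,-.01,.045)[0]; P2=P2[np.hypot(P2[:,0]-b0[0],P2[:,1]-b0[1])>.03]
        def f(x):
            q=P2-np.array([x[0],x[1],0]); c_,s_=np.cos(x[2]),np.sin(x[2])
            return base_sdf(np.stack([c_*q[:,0]+s_*q[:,1],-s_*q[:,0]+c_*q[:,1],q[:,2]],1))
        r=least_squares(f,[*b0,-.03],loss='soft_l1',f_scale=.002); print(n,'base',r.x.round(4),len(P2))
E
python3 -c "
from hov import *
plan([.599,.015,.19],-28)
hov('pics/r.png')
"
```

```text
t 14.45 pos [0.5984 0.0148 0.1914] jaw dir -27.58 q [-5.8 30.  79.5 -0.3 70.8 21.9] F [-0.6  0.7 -1. ] T [0.03 0.01 0.05] grip 0.158 toolx [-0.0059 -0.0046 -1.    ]
delta cm [ 0.14  0.04 -0.04]
 jaw -28 roll rad 0.0073 deg 0.4
 jaw 152 roll rad -3.1343 deg -179.6
scene cover [ 0.5997  0.0138 -0.0029] 716 bias [ 0.0013 -0.001 ]
scene base [ 0.6007  0.0141 -0.0495] 1309
top base [ 0.5999  0.0169 -0.0214] 217
```

View pics/r.png

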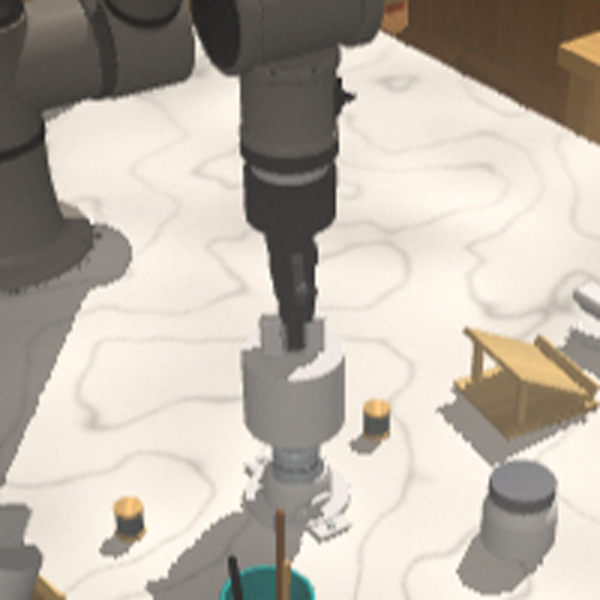

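Call:
carry_out(increments=[{"delta_pos": [0,0.06,-0.05],"roll": 0.01},{"delta_pos": [0.8,0.06,-0.06],"roll": 0.01},{"delta_pos": [1.6,0.06,-0.06],"roll": 0.01},{"delta_pos": [2.4,0.07,-0.07],"roll": 0.01},{"delta_pos": [3.2,0.07,-0.07],"roll": 0.01},{"delta_pos": [4.0,0.07,-0.08],"roll": 0.01},{"delta_pos": [4.8,0.07,-0.08],"roll": 0.01},{"delta_pos": [5.5,0.08,-0.09],"roll": 0.01},{"delta_pos": [6.0,0.08,-0.09],"roll": 0.01},{"delta_pos": [6.0,0.08,-0.09],"roll": 0.01}])

```text
t: 15.8
ee_pos: [0.5983, 0.0158, 0.1314]
ee_rot: [-27.9, 89.5, -146.0]
force: [-0.0, -0.2, -1.6]
grip_width: 0.155
```

```bash
python3 -c "
from hov import *
plan([.5993,.015,.1042],-28)
hov('pics/s.png')
"
```

```text
t 15.8 pos [0.5983 0.0158 0.1314] jaw dir -28.11 q [-5.7 33.4 83.7 -0.3 63.2 22.6] F [-0.  -0.2 -1.6] T [ 0.    0.01 -0.01] grip 0.155 toolx [-0.0066 -0.0044 -1.    ]
delta cm [2.72 0.13 0.01]
 jaw -28 roll rad -0.002 deg -0.1
 jaw 152 roll rad 3.1396 deg 179.9
scene cover [ 0.5994  0.0147 -0.0031] 670 bias [ 0.0011 -0.0011]
scene base [0.605  0.0127 0.023 ] 1165
top base [0.6012 0.0188 0.0498] 312
```

View pics/s.png

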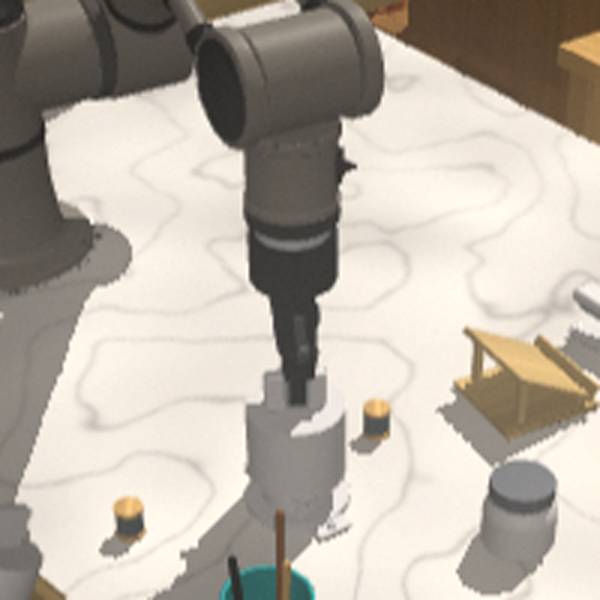

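Call:
carry_out(increments=[{"delta_pos": [0.2,0.13,0],"roll": 0},{"delta_pos": [0.6,0.13,0],"roll": 0},{"delta_pos": [1.0,0.13,0],"roll": 0},{"delta_pos": [1.4,0.13,0],"roll": 0},{"delta_pos": [1.8,0.13,0],"roll": 0},{"delta_pos": [2.2,0.13,0.01],"roll": 0},{"delta_pos": [2.5,0.13,0.01],"roll": 0},{"delta_pos": [2.65,0.13,0.01],"roll": 0},{"delta_pos": [2.75,0.13,0.01],"roll": 0},{"delta_pos": [2.75,0.13,0.01],"roll": 0}])

```text
t: 17.15
ee_pos: [0.5996, 0.0149, 0.1045]
ee_rot: [-21.8, 89.6, -139.9]
force: [-0.1, 0.0, -1.4]
grip_width: 0.154
```

```bash
python3 -c "
from hov import *
plan([.5993,.015,.1042],-28)
hov('pics/u.png')
"
```

```text
t 17.15 pos [0.5996 0.0149 0.1045] jaw dir -28.11 q [-5.7 35.3 85.1 -0.3 59.9 22.5] F [-0.1  0.  -1.4] T [-0.03 -0.02 -0.07] grip 0.154 toolx [-0.0054 -0.0046 -1.    ]
delta cm [ 0.03 -0.03  0.01]
 jaw -28 roll rad -0.002 deg -0.1
 jaw 152 roll rad 3.1396 deg 179.9
scene cover [ 0.6011  0.014  -0.0031] 654 bias [ 0.0014 -0.0009]
scene base [0.6139 0.0059 0.1083] 1147
top base [0.6011 0.0195 0.0564] 361
```

View pics/u.png

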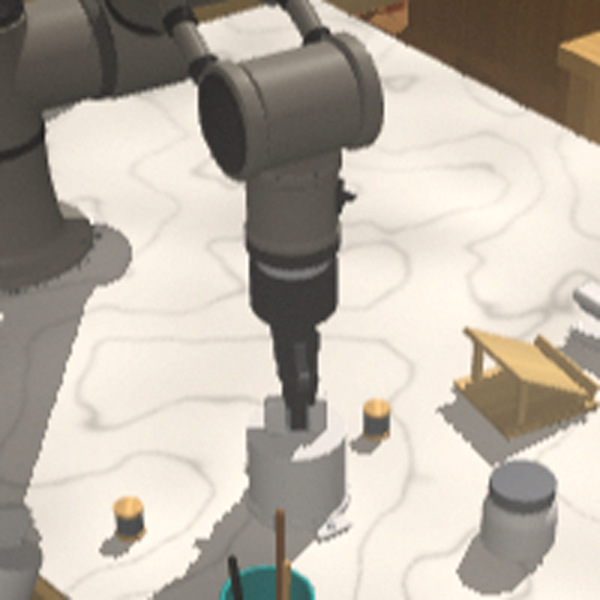

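Call:
carry_out(increments=[{"delta_pos": [0.1,0,0],"roll": 0},{"delta_pos": [0.1,0,0],"roll": 0.1},{"delta_pos": [0.1,0,0],"roll": 0.2},{"delta_pos": [0.1,0,0],"roll": 0.3},{"delta_pos": [0.1,0,0],"roll": 0.4},{"delta_pos": [0.1,0,0],"roll": 0.5},{"delta_pos": [0.1,0,0],"roll": 0.6},{"delta_pos": [0.1,0,0],"roll": 0.7},{"delta_pos": [0.1,0,0],"roll": 0.8},{"delta_pos": [0.1,0,0],"roll": 0.8}])

```text
t: 18.5
ee_pos: [0.6, 0.015, 0.104]
ee_rot: [31.3, 89.6, -132.6]
force: [0.2, 0.6, 1.1]
grip_width: 0.153
```

```bash
python3 -c "
from hov import *
plan([.5993,.015,.1042],-94)
hov('pics/v.png')
"
```

```text
t 18.5 pos [0.6   0.015 0.104] jaw dir -73.91 q [-5.7 35.3 85.1 -0.3 59.8 68.3] F [0.2 0.6 1.1] T [ 0.11 -0.01 -0.01] grip 0.153 toolx [-0.0041 -0.0045 -1.    ]
delta cm [-0.02 -0.02  0.07]
 jaw -94 roll rad 0.3507 deg 20.1
 jaw 86 roll rad -2.7909 deg -159.9
scene cover [ 0.6016  0.0143 -0.0032] 677 bias [ 0.0015 -0.0007]
scene base [ 0.6141  0.0064 -0.0069] 1141
top base [ 0.6003  0.016  -0.0052] 431
```

Call:
carry_out(increments=[{"delta_pos": [0,0,0],"roll": 0.05},{"delta_pos": [0,0,0],"roll": 0.1},{"delta_pos": [0,0,0],"roll": 0.15},{"delta_pos": [0,0,0],"roll": 0.2},{"delta_pos": [0,0,0],"roll": 0.23},{"delta_pos": [0,0,0],"roll": 0.26},{"delta_pos": [0,0,0],"roll": 0.29},{"delta_pos": [0,0,0],"roll": 0.31},{"delta_pos": [0,0,0],"roll": 0.33},{"delta_pos": [0,0,0],"roll": 0.33}])

```text
t: 19.85
ee_pos: [0.6001, 0.0149, 0.1041]
ee_rot: [51.9, 89.7, -130.9]
force: [0.0, -0.1, 2.6]
grip_width: 0.154
```

```bash
python3 -c "
from hov import *
plan([.5993,.015,.1042],-94)
print(st()[0]['wrist_torque'])
"
```

```text
t 19.85 pos [0.6001 0.0149 0.1041] jaw dir -92.76 q [-5.7 35.3 85.1 -0.3 59.8 87.2] F [ 0.  -0.1  2.6] T [0.09 0.28 0.04] grip 0.154 toolx [-0.004  -0.0046 -1.    ]
delta cm [-0.01 -0.01  0.08]
 jaw -94 roll rad 0.0217 deg 1.2
 jaw 86 roll rad -3.1199 deg -178.8
[0.09074649 0.27635765 0.04367074]
```

Call:
carry_out(increments=[{"delta_pos": [0,0,0],"roll": 0.01},{"delta_pos": [0,0,0],"roll": 0.02},{"delta_pos": [0,0,0],"roll": 0.03},{"delta_pos": [0,0,0],"roll": 0.03},{"delta_pos": [0,0,0],"roll": 0.04},{"delta_pos": [0,0,0],"roll": 0.04},{"delta_pos": [0,0,0],"roll": 0.05},{"delta_pos": [0,0,0],"roll": 0.05},{"delta_pos": [0,0,0],"roll": 0.05},{"delta_pos": [0,0,0],"roll": 0.05}])

```text
t: 21.1
ee_pos: [0.5999, 0.0144, 0.1042]
ee_rot: [57.1, 89.6, -128.5]
force: [-3.8, -3.8, 6.0]
grip_width: 0.152
```

```bash
python3 -c "
from hov import *
plan([.5993,.015,.1042],-94)
print(st()[0]['wrist_torque'])
"
```

```text
t 21.1 pos [0.5999 0.0144 0.1042] jaw dir -95.56 q [-5.8 35.3 85.1 -0.4 59.8 90. ] F [-3.8 -3.8  6. ] T [-0.65  0.77  0.62] grip 0.152 toolx [-0.0045 -0.0057 -1.    ]
delta cm [ 0.   -0.05  0.06]
 jaw -94 roll rad -0.0273 deg -1.6
 jaw 86 roll rad 3.1143 deg 178.4
[-0.64971699  0.77177782  0.62060425]
```

Call:
carry_out(increments=[{"delta_pos": [0,0,0],"roll": 0},{"delta_pos": [0,0,0],"roll": 0},{"delta_pos": [0,0,0],"roll": 0},{"delta_pos": [0,0,0],"roll": 0},{"delta_pos": [0,0,0],"roll": 0},{"delta_pos": [-1.5,0,0],"roll": 0},{"delta_pos": [-4,0,0],"roll": 0},{"delta_pos": [-7,0,0],"roll": 0},{"delta_pos": [-10,0,0],"roll": 0},{"delta_pos": [-12,0,0],"roll": 0}], jaw=0.6)

```text
t: 22.35
ee_pos: [0.6009, 0.0151, 0.2272]
ee_rot: [83.4, 89.6, -102.2]
force: [-1.0, 1.4, -0.2]
grip_width: 0.599
```

```bash
python3 -c "
from hov import *
plan([.40,.20,.25],-94)
"
```

```text
t 22.35 pos [0.6009 0.0151 0.2272] jaw dir -95.57 q [-5.7 28.5 76.2 -0.4 75.4 90. ] F [-1.   1.4 -0.2] T [ 0.04 -0.01 -0.  ] grip 0.599 toolx [-0.0013 -0.006  -1.    ]
delta cm [ -2.37 -16.44  21.79]
 jaw -94 roll rad -0.0273 deg -1.6
 jaw 86 roll rad 3.1143 deg 178.4
```

Call:
carry_out(increments=[{"delta_pos": [-0.5,-2,2.7],"roll": 0},{"delta_pos": [-1,-4,5.4],"roll": 0},{"delta_pos": [-1.5,-6,8.1],"roll": 0},{"delta_pos": [-2,-8,10.8],"roll": 0},{"delta_pos": [-2,-10,13.5],"roll": 0},{"delta_pos": [-2,-12,16.2],"roll": 0},{"delta_pos": [-2,-14,19],"roll": 0},{"delta_pos": [-2,-16,21.5],"roll": 0},{"delta_pos": [-2,-16,21.5],"roll": 0},{"delta_pos": [-2,-16,21.5],"roll": 0}])

```text
t: 23.6
ee_pos: [0.4031, 0.1951, 0.2471]
ee_rot: [100.1, 89.7, -85.5]
force: [0.1, -0.2, 0.1]
grip_width: 0.602
```

```bash
python3 -c "
from fit2 import *
for n in('scene','top'):
    c=imaging.camera(n); Q=cloud(c)
    crop(c,*((190,350,160,280) if n=='scene' else (222,322,180,270)),5,'pics/f_'+n+'.png')
    cv2.imwrite('pics/full_'+n+'.png',c['frame'])
    P=near([Q],(.6,.015),.056,.03,.13)[0]
    def g(x):
        q=P-np.array([x[0],x[1],.064+x[3]]); a,b=np.cos(x[2]),np.sin(x[2])
        return cover_sdf(np.stack([a*q[:,0]+b*q[:,1],-b*q[:,0]+a*q[:,1],q[:,2]],1))
    r=least_squares(g,[.6,.015,-.1,0],loss='soft_l1',f_scale=.002); print(n,r.x.round(4),np.degrees(r.x[2]),r.cost,len(P))
    b=P[P[:,2]>.1]; e=np.linalg.svd(b[:,:2]-b[:,:2].mean(0))[2][0]; print('PCA yaw',np.degrees(np.arctan(e[1]/e[0])),len(b),'top z',np.median(b[b[:,2]>.112][:,2]))
    t=P[(P[:,2]>.076)&(P[:,2]<.092)&(np.hypot(P[:,0]-r.x[0],P[:,1]-r.x[1])<.042)]; A=np.c_[t[:,:2]-t[:,:2].mean(0),np.ones(len(t))]; print('top plane',np.linalg.lstsq(A,t[:,2],rcond=None)[0],len(t))
    P2=near([Q],(.6,.0145),.08,-.01,.02)[0]; P2=P2[np.hypot(P2[:,0]-.6,P2[:,1]-.0145)>.052]
    def f(x):
        q=P2-np.array([x[0],x[1],0]); c_,s_=np.cos(x[2]),np.sin(x[2])
        return base_sdf(np.stack([c_*q[:,0]+s_*q[:,1],-s_*q[:,0]+c_*q[:,1],q[:,2]],1))
    r=least_squares(f,[.6,.0145,-.03],loss='soft_l1',f_scale=.002); print(n,'base',r.x.round(4),np.degrees(r.x[2]))
print(arm.get_state()['t'])
"
```

```text
scene [ 0.6013  0.0133 -0.0701 -0.0013] -4.01732745144708 0.0010584644225385188 1045
PCA yaw -1.917210379079319 129 top z 0.11778278278912485
top plane [ 0.01531047 -0.00287399  0.08304875] 337
scene base [ 0.5998  0.0128 -0.0322] -1.8431318770959852
top [ 0.599   0.0144 -0.0461 -0.0015] -2.6414531841382387 0.0020726154741333813 1122
PCA yaw -4.126280653372795 139 top z 0.11764400777973505
top plane [0.00125395 0.00147411 0.08245424] 797
top base [ 0.5999  0.017  -0.0679] -3.8886141745540845
23.7
```

View pics/f_scene.png

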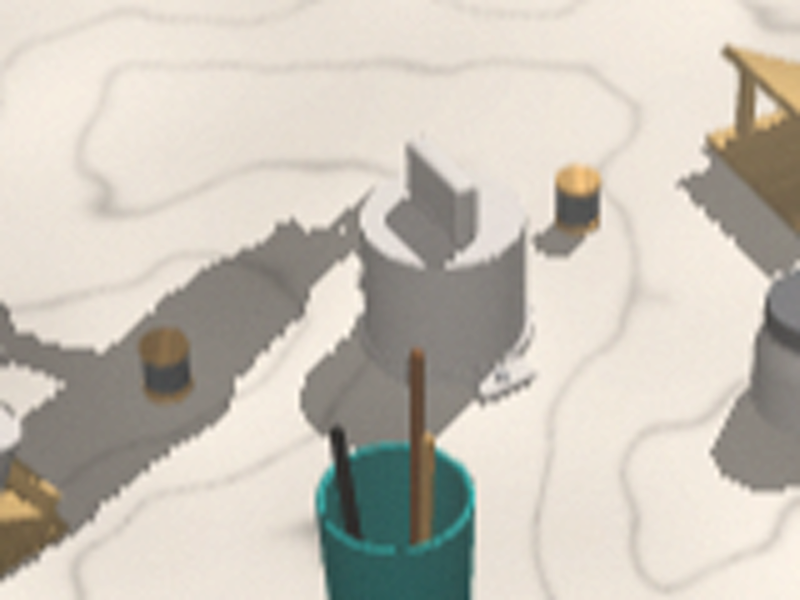

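View pics/f_top.png

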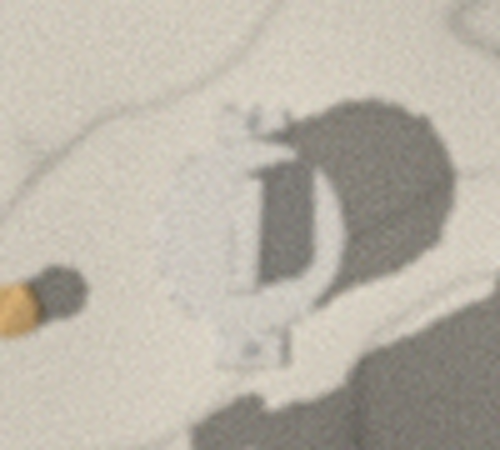

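View pics/full_top.png

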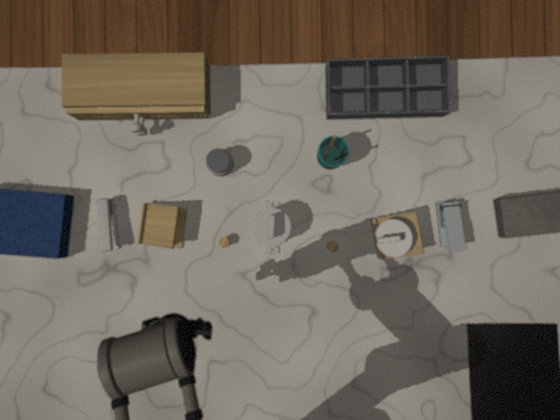

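```bash
python3 -c "
from bench import arm
print(arm.hand_in()); print(arm.get_state()['t'])"
```

```text
the job is handed in; nothing more can be done
None
the job is handed in; nothing more can be done
```

The tall cover is over the canister and locked flat on the foot, with its grip bar in line with the ears. I handed the job in at about 23.7 s, with the gripper open and well clear.

**What I did:** The tool only stays vertical, so I lifted the cover still leaning. I tried to level it by dragging its low rim on the desk, but it only slid. I then let go with that rim touching, and it tipped flat onto free desk. I gripped it again there, lowered it over the canister with no noticeable resistance, and turned it clockwise about 67° until it met the stop. I felt the stop as about 0.6 N m of moment at the wrist. Then I let go and backed off.

**Last checks:**
- **Seating:** The cover's height matches being fully down, within the cameras' usual 1.4 mm offset, and its top is level to under 1°.
- **Bar and ears:** The fits put the bar at −2° to −4° and the ears at about −2° to −4°. The readings disagree by about 2° between cameras and methods, which is their noise, so they cannot show the last degree or two. For the full turn I relied on the stop torque.
- **Canister:** It is hidden inside the cover, so I could not see it at the end. I infer it is still standing from the easy descent and the full seating.
- **Other things on the desk:** The short cover and the other objects look unmoved in the final pictures.

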